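Push the dip can's dasher home with the tamper

TASK

The dip can has been put back together, but its sprung dasher plate still stands proud and crooked because the sleeve under it has not been pushed into its socket. Take the tamper from its wooden rest and with its flat face press the plate slowly and squarely down until it bottoms out level and the sleeve is hard home; keep about 20 N on it there for a second, never over 30 N, then let the plate come up. Gently stand the tamper upright back in its rest, and leave everything else on the desk where it is.

Things in the scene. Friction and masses are not known exactly. Their poses are not given: they have to be found in the camera images.
- can: Round bare-metal bench dip can, 108 mm in diameter and 92 mm high, its top flaring out (from 74 mm height) to a drip pan of 147 mm diameter at the rim. Fixed to the mat, upright. Origin: centre of its underside, z up. A perforated steel dasher plate lies in its mouth.
- dasher_top (a point): Centre of the upper face of the can's dasher plate: round, 94 mm across, 8 mm skirt, perforated plain steel; z is the face's normal. It tips on a stiff swivel here (about 0.06 N m), stays as left and starts 4 to 7.5 degrees crooked, 73 to 89 mm above the can's origin. Over 30 N from the tamper bends the plate.
- can_rim (a point): Centre of the can's mouth, 92 mm above the can's origin. Pressing: the spring yields first (from about 3 N; 14 mm, solid on the sleeve at about 8 N); then at about 14 N the sleeve, 5 to 9 mm proud in its tight socket, slides to a hard stop and stays. Only there can the plate take over 15 N. The socket's depth differs from can to can: at the stop the plate is 54 to 66 mm above the can's origin.
- tamper: Hand tamper, 89 mm high, 0.2 to 0.3 kg, standing upright in its rest. Flat round steel foot 54 mm in diameter and 10 mm thick, a short 20 mm neck, then an octagonal dark wooden handle 26 mm across flats between 26 and 81 mm height, domed on top. Origin: centre of the foot's underside; z up along the handle. Two of the eight flats face along its x axis, two along y, four at 45 degrees.
- tamper_rest: Round wooden dish, fixed to the mat, 74 mm in outer diameter, 10 mm high, with a round recess 66 mm across whose floor is 4 mm above its underside: the tamper's foot stands in it. Origin: centre of its underside, z up.
- thinner: Sealed amber glass bottle, 60 mm in diameter, 125 mm high, at the far edge of the mat. Origin: centre of its underside. A bystander.
- paint_a: Small glass paint jar, 32 mm in diameter, 42 mm high. Origin: centre of its underside. A bystander.
- paint_b: Another small glass paint jar, 32 mm in diameter, 42 mm high. Origin: centre of its underside. A bystander.
- brush_rest: White ceramic brush rest, 92 mm long, 28 mm wide, 20 mm high, in the middle of the mat. Origin: centre of its underside, x along it. A bystander.
- pin_vice: Steel pin vice, 11 mm thick and about 115 mm long, lying on the near part of the mat, x along it. Origin: under its middle. A bystander.
- brush: Fine paint brush, 190 mm long, 6 mm thick, lying on the desk beside the mat, x along it. Origin: under its middle. A bystander.
Mind the look-alikes: they are no part of the job. What is shaped like the tamper but green, purple or yellow is not meant.

How it is judged:
By the outcome, as a careful person would: the job done as asked, in the order asked, and still so for the second after the job is handed in, with the robot touching nothing.
It also fails if it takes over 61 s, if anything falls off the work surface, if the arm or the gripper's body presses on something with over 40 N, if the wrist force passes 120 N, or if a joint passes its speed limit or range.

ROBOT

A 6-joint arm with a two-finger parallel gripper is mounted at the origin on the work surface. World frame = base frame: x ahead of the robot, y to its left, z up, the work surface at z = 0. Lengths are in mm, angles in rad, forces in N, time in s.
With the tool pointing down it reaches from about 250 to 775 mm from the base axis. Payload 4 kg.
Tool frame: the origin (TCP) lies on the mounting face of the last link; the fingertips stand 173 mm ahead of it and the grasp point (between the pads) lies 155 mm ahead of it; z points along the fingers, y is the line along which they close (so a half turn about z gives the same grasp; the last joint's range is limited). The gripper opens to 85 mm and grips with 20 to 120 N. Pads are 22 mm wide; open, the fingers measure 114 mm over their backs; the gripper's body (76 mm by 85 mm) begins 54 mm behind the grasp point. The pads swing forward as they close: fully open they stand 13 mm farther back than shut.
Start: joints at [-0.103, 0.087, 1.371, -0, 1.684, -0.103], TCP at [550, -0.005, 404.741] pointing down, gripper open.
Joint ranges: [-3.1, 3.1], [-0.76, 2.03], [0.27, 2.55], [-1.08, 4.22], [0.17, 2.65], [-2.57, 2.57]. Speed limits (rad/s): [2.79, 2.79, 3.14, 3.14, 3.14, 3.14].

INTERFACE

Orientations are given as [roll, pitch, yaw] about the fixed x, y, z axes, in that order (R = Rz(yaw) Ry(pitch) Rx(roll)).
In Python, from plant import bot, eyes, ticket, finder gives the robot as it stands.
- The arm moves only by the shell command python3 -m pendant 'ROWS' [OPENING] [FORCE]. ROWS is a JSON object whose one key "deltas" holds a list of rows, each a list of 2 entries, a list of its own where there are three numbers: the shift along the world's x, y, z in m, then the turn, a rotation vector about the world's x, y, z in units of 6 degrees (1.0 is 6 degrees). In form: {"deltas": [[[tx, ty, tz], [ax, ay, az]], ...]}. A call has 1 to 10 rows; each row shifts and turns the commanded pose from where the row before left it; what a row does not reach is not made up. A row lasts 1/12 s, in which the tool goes at most 41.7 mm and 7.16 degrees, less where a joint would pass 70% of its speed; a pose out of reach is approached as far as the arm can. A call with a gripper value outside its range is refused whole. OPENING is the opening, from -1 (shut) to 1 (fully open), set as the call begins (- or left out, the last holds). The fingers move at their own pace and stop on an object; FORCE is the grip in N (left out, the last holds). Time passes only in rows, so rows that do not move let the fingers close. It gives the time, the measured TCP pose, the force, the opening and the grip force at its end, in the units of the state.
- bot.state(): the state, without advancing time (a new reading comes with each control period).
- eyes.read_camera(name): name is "scene" or "side" or "wrist"; returns the picture (384x512x3 uint8, red, green, blue); there is no depth.
- eyes.camera_model(name): a dict with "intrinsics" (3x3 intrinsics, pixels), "dist" ([k1, k2, p1, p2, k3] as OpenCV has them; the pictures are not rectified), "view" (4x4, takes a point from world to camera coordinates); the wrist camera has in their place "mount" (4x4, takes a point from camera to tool coordinates, whose origin is the TCP and whose axes are the flange's). Camera axes: x right, y down, z forward; pixel columns grow to the right and rows downward; lengths in mm; the calibration is good to about 2 mm. A picture is of the moment at which its call begins: read the wrist's pose just before it. camera_model takes no time and is no camera call.
- ticket.finish_job(): hands the job in; it is judged then, once.
Trained networks look in the newest picture that a camera, given by its name, has taken for a name from the list of things; names that differ only in an ending like _2 or _b are one class to them, and where a whole thing is asked for, a point or a joint stands for the part that bears it (a point fixed in the world has none). Each returns a list of dicts, best first, with "p" (0 to 1); they miss things now and then, are a little off and sometimes report something else, mostly with a low value. They report only what shows in the picture. A call takes as long as a camera call. They do not tell look-alikes from the thing itself.
- finder.silhouettes(query, camera): "pixels" (384x512 bool, what is visible of it) and "rect" ([left, top, right, bottom] in pixels, round what is visible of it).
The state is a dict: "time": time; "qpos": joint angles; "dq": joint speeds; "tau": joint torques, N m; "tool_pos": TCP position; "eef_rot": TCP orientation; "wrist_force": force on the tool from outside, world axes, zero at the start; "torque": the same for the moment, N m; "opening": finger opening in mm; "finger_force": force on a finger pad.
Only numpy, scipy, OpenCV 4.12 (cv2) and the standard library are available. Lean on these libraries where they do the work, as an engineer would, in place of code of your own. Each camera call takes 0.05 s, during which the arm holds its last target. There are 200 camera calls.

## Working session

There is one attempt and no reset: what is moved stays moved. The work goes in short steps, Python scripts to look and compute and a shell command to move; the robot and the scene stay as the last step left them, time stands still between calls to the robot, and variables do not carry over. Pictures are saved under pics/ and viewed, at most 13 in all, crops included, and the job is handed in when it is done.

```bash
mkdir -p pics; ls
python3 - <<'E'
from plant import bot,eyes,finder
import cv2,numpy as np
s=bot.state();print(s)
for c in("scene","side","wrist"):
    im=eyes.read_camera(c);cv2.imwrite(f"pics/{c}0.png",im[...,::-1])
    m=eyes.camera_model(c);print(c,{k:np.round(v,3).tolist() for k,v in m.items()})
    for q in("tamper","tamper_rest","can","dasher_top"):
        for d in finder.silhouettes(q,c): print(q,round(d["p"],2),d["rect"])
a=cv2.imread("pics/scene0.png");b=cv2.imread("pics/side0.png")
cv2.imwrite("pics/both0.png",cv2.resize(np.vstack([a,b]),(400*1,600)))
E
```

```text
pics
{'time': 0.0, 'qpos': array([-1.03112521e-01,  8.80000660e-02,  1.37229760e+00,  3.52578080e-05,
        1.68362473e+00, -1.03124202e-01]), 'dq': array([-0.00204396,  0.00043861,  0.00083162,  0.0006483 ,  0.0010247 ,
       -0.00083153]), 'tau': array([ 4.64244640e-04, -3.51862407e+01, -3.13276148e+01,  2.58579206e-05,
        1.07225846e-02,  9.27783418e-06]), 'tool_pos': array([5.49885987e+02, 5.62454056e-03, 4.03492059e+02]), 'eef_rot': array([-3.13927889e+00, -2.74683708e-04,  1.57081162e+00]), 'wrist_force': array([ 0.79094709, -0.48021596, -0.58169496]), 'torque': array([0.03475475, 0.06147156, 0.03545285]), 'finger_force': 0.0, 'opening': 85.29034365705336}
scene {'intrinsics': [[380.098, 0.0, 254.905], [0.0, 380.098, 196.133], [0.0, 0.0, 1.0]], 'dist': [0.006, 0.0, 0.0, 0.0, 0.0], 'view': [[0.582, 0.813, 0.011, -263.678], [0.458, -0.316, -0.831, -164.354], [-0.672, 0.489, -0.556, 1460.197], [0.0, 0.0, 0.0, 1.0]]}
tamper 0.61 [325.2, 143.5, 340.7, 167.4]
tamper 0.61 [280.7, 147.4, 292.3, 165.9]
tamper 0.57 [355.5, 161.0, 371.6, 190.7]
tamper 0.52 [299.4, 173.5, 314.0, 19
[... 530 characters left out ...]
 [136.6, 157.0, 158.6, 184.7]
tamper 0.55 [205.3, 170.2, 221.5, 199.7]
tamper 0.49 [181.0, 142.8, 198.2, 169.3]
tamper_rest 0.45 [199.0, 190.0, 224.9, 201.3]
can 0.9 [275.3, 208.7, 345.7, 274.9]
dasher_top 0.63 [278.0, 211.0, 343.3, 279.2]
dasher_top 0.62 [288.3, 221.4, 329.9, 250.3]
wrist {'intrinsics': [[300.017, 0.0, 256.767], [0.0, 300.017, 192.159], [0.0, 0.0, 1.0]], 'dist': [-0.055, 0.0, 0.0, 0.0, 0.0], 'mount': [[-0.0, -0.953, -0.302, 77.516], [1.0, -0.0, 0.0, -0.591], [-0.001, -0.302, 0.953, 31.848], [0.0, 0.0, 0.0, 1.0]]}
tamper 0.59 [178.3, 0.5, 229.1, 33.9]
tamper_rest 0.94 [173.1, 1.5, 242.0, 47.5]
can 0.61 [163.3, 260.8, 293.2, 353.8]
dasher_top 0.71 [191.5, 292.2, 269.1, 347.1]
```

View pics/scene0.png

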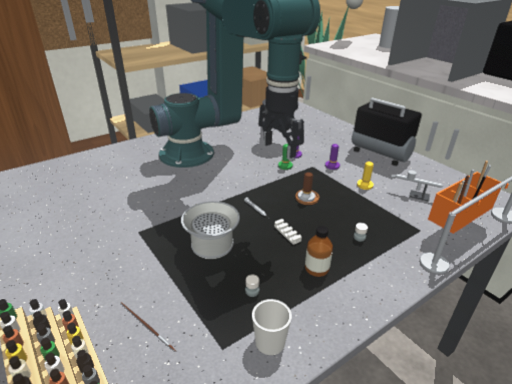

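View pics/side0.png

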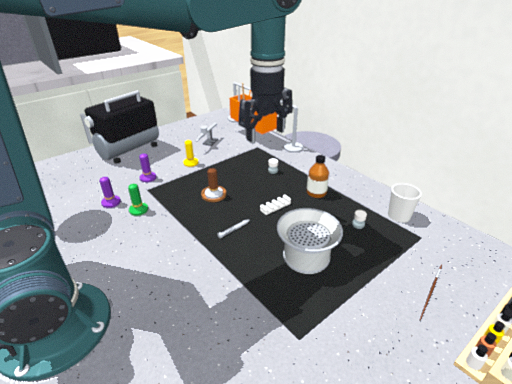

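```bash
cat > h.py <<'E'
import numpy as np,cv2
from scipy.optimize import least_squares
from scipy.spatial.transform import Rotation as R
from plant import bot,eyes,finder
def view(c,s=None):
    m=eyes.camera_model(c)
    if "view" in m: V=np.array(m["view"])
    else:
        T=np.eye(4);T[:3,:3]=R.from_euler("xyz",s["eef_rot"]).as_matrix();T[:3,3]=s["tool_pos"]
        V=np.linalg.inv(T@np.array(m["mount"]))
    return V,np.array(m["intrinsics"]),np.array(m["dist"])
def proj(P,vw):
    V,K,d=vw
    return cv2.projectPoints(np.asarray(P,float).reshape(-1,1,3),cv2.Rodrigues(V[:3,:3])[0],V[:3,3],K,d)[0].reshape(-1,2)
def circ(r,z,n=48):
    a=np.linspace(0,2*np.pi,n,endpoint=False);return np.c_[r*np.cos(a),r*np.sin(a),0*a+z]
def rect(P,vw): p=proj(P,vw);return np.r_[p.min(0),p.max(0)]
MOD={"can":np.vstack([circ(54,0),circ(54,74),circ(73.5,92)]),
 "tamper":np.vstack([circ(27,0),circ(27,10),circ(13.5,81),circ(5,89)]),"rest":np.vstack([circ(37,0),circ(37,10)])}
def fit(name,obs,x0,free=(1,1,1),part=None):
    f=np.array(free,bool);x0=np.array(x0,float)
    def full(x): y=x0.copy();y[f]=x;return y
    def res(x): return np.concatenate([(rect(MOD[name]+full(x),vw)-r)[k] for r,vw,k in obs])
    s=least_squares(res,x0[f],loss="soft_l1");return full(s.x),s.fun
E
python3 - <<'E'
from h import *
a=[0,1,2,3]
o=[([182.1,203.1,237.6,261.5],view("scene"),a),([275.3,208.7,345.7,274.9],view("side"),a)]
for p in((300,-100,0),):print(fit("can",o,p))
# tamper: top and left/right of handle
o=[([299.4,173.5,314,199.8],view("scene"),[1]),([205.3,170.2,221.5,199.7],view("side"),[1])]
V=[view("scene"),view("side")]
px=[(307,173.5),(213,169.8)]
f=lambda x:np.concatenate([proj(x,v)[0]-p for v,p in zip(V,px)])
s=least_squares(f,[500,50,90]);print("tamper top",s.x,s.fun)
px=[(213,228),(308,234)]
s=least_squares(f,[500,50,90]);print("dasher",s.x,s.fun)
st=bot.state();v=view("wrist",st)
for n,p in(("thinner",[(318,232),(320,157)]),("paint",[(361,226),(273,161)]),("paint",[(252,277),(360,213)]),("brush_rest",[(288,231),(276,204)])):
    px=p;print(n,least_squares(f,[500,50,90]).x.round())
im=cv2.imread("pics/scene0.png")[135:215,265:385];im2=cv2.imread("pics/side0.png")[145:225,95:240]
cv2.imwrite("pics/crop1.png",np.vstack([cv2.resize(im,(450,300)),cv2.resize(im2,(450,300))]))
E
```

```text
(array([ 524.44791611, -190.92914761,    0.5281415 ]), array([-0.99924697, -0.14556921,  1.85611195, -0.38279821,  3.98442001,
        0.57270963, -1.04398413, -0.07215723]))
tamper top [494.83627762 163.75758451  96.2014653 ] [ 0.14609708 -0.27940289  0.12787241  0.26975008]
dasher [ 526.72602895 -183.21259948   67.04485731] [ 1.06087448 -1.20496632  0.8336886   1.17663116]
thinner [741. -25. 124.]
paint [724. 158.  44.]
paint [ 711. -194.   47.]
brush_rest [600.   7.  14.]
```

View pics/crop1.png

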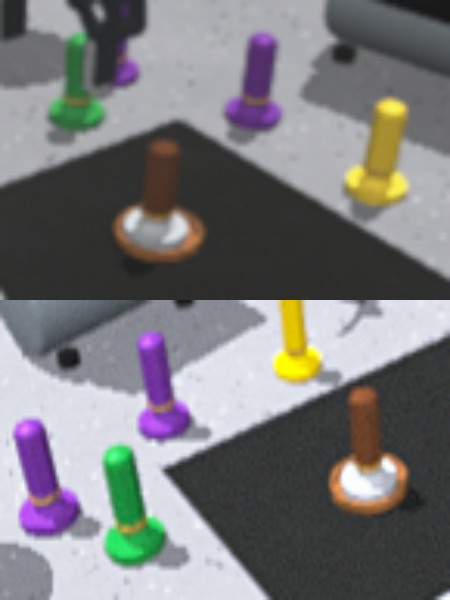

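Tamper-like things (scene pixels): green (286,156), purple (297,150) and (334,156), yellow (367,175), brown (307,187). Only the brown one has a dark wooden handle and stands in the wooden rest on the mat, and the crop confirms it. Moving above it.

```bash
python3 -m pendant '{"deltas":[[[-0.011,0.033,-0.013],[0,0,0]],[[-0.011,0.033,-0.013],[0,0,0]],[[-0.011,0.033,-0.013],[0,0,0]],[[-0.011,0.033,-0.013],[0,0,0]],[[-0.011,0.032,-0.012],[0,0,0]],[[0,0,0],[0,0,0]],[[0,0,0],[0,0,0]],[[0,0,0],[0,0,0]]]}' 1
python3 - <<'E'
from h import *
s=bot.state();im=eyes.read_camera("wrist");cv2.imwrite("pics/w1.png",im[...,::-1])
print(s["tool_pos"],s["eef_rot"],s["wrist_force"])
for q in("tamper","tamper_rest"):
    for d in finder.silhouettes(q,"wrist"): print(q,round(d["p"],2),d["rect"]);
v=view("wrist",s);
for z in(93,84,30):print(z,proj([495,164,z],v))
big=cv2.resize(im[...,::-1],(800,600),interpolation=cv2.INTER_CUBIC);cv2.imwrite("pics/w1b.png",big)
E
```

```text
time: 1.42
tool_pos: [495.1, 164.0, 341.1]
eef_rot: [3.141, 0.001, 1.571]
wrist_force: [-0.1, -0.4, -0.0]
opening: 85.2
finger_force: 0.0
[495.13729836 163.96483953 341.06762262] [3.14076562e+00 5.28060061e-04 1.57136937e+00] [-0.10224777 -0.39356422 -0.02842192]
tamper 0.8 [226.3, 143.0, 282.4, 212.2]
tamper 0.59 [1.7, 0.2, 19.4, 27.1]
tamper 0.57 [0.0, 58.7, 72.9, 116.6]
tamper 0.22 [219.8, 132.8, 293.9, 197.6]
tamper_rest 0.66 [216.8, 134.1, 294.0, 196.9]
93 [[256.96750184 203.2896064 ]]
84 [[256.94518913 199.46153555]]
30 [[256.83903662 181.25529086]]
```

View pics/w1b.png

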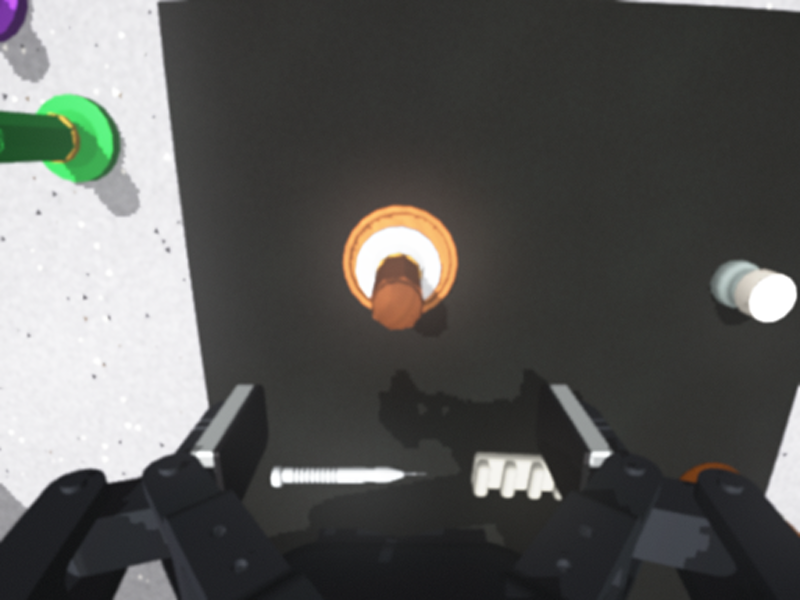

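Run:
```python
from h import *
s=bot.state();v=view("wrist",s)
print("rest",fit("rest",[([219.5,132,292.5,199.7],v,[0,1,2,3])],(495,164,3),(1,1,0)))
print("restz",fit("rest",[([219.5,132,292.5,199.7],v,[0,1,2,3])],(495,164,3)))
im=cv2.imread("pics/w1.png");hsv=cv2.cvtColor(im,cv2.COLOR_BGR2HSV)
c=im[125:220,205:305];cv2.imwrite("pics/w1c.png",cv2.resize(c,(600,570),interpolation=cv2.INTER_CUBIC))
```

```text
rest (array([494.98761868, 171.8527479 ,   3.        ]), array([-0.01957014, -1.63612388,  0.02000053,  3.15490741]))
restz (array([494.98021133, 170.32529788,  -7.28881185]), array([ 1.17380757, -1.18508903, -1.17445434,  1.29644664]))
```

View pics/w1c.png

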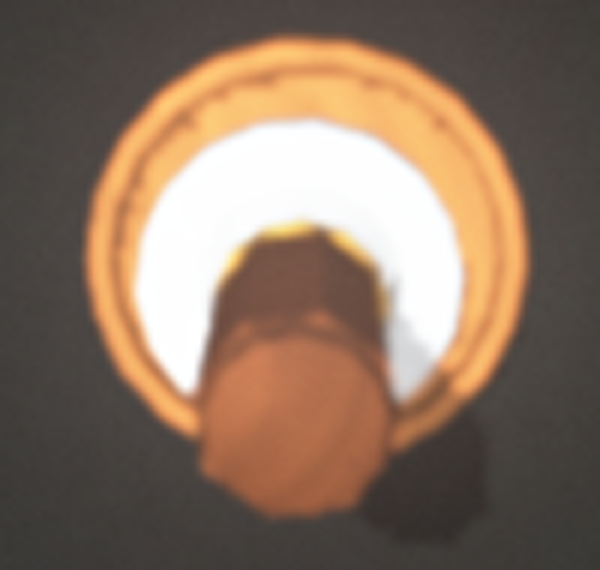

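Run:
```python
from h import *
s=bot.state();v=view("wrist",s)
im=cv2.imread("pics/w1.png")
z0=2
F=np.vstack([circ(27,z0+4),circ(27,z0+14)])
f=lambda x:(rect(F+[x[0],x[1],0],v)-[227.5,144.7,282.2,0])[[0,1,2]]
r=least_squares(f,[495,165]);print("foot",r.x,r.fun)
Rr=np.vstack([circ(37,z0),circ(37,z0+10)])
f=lambda x:(rect(Rr+[x[0],x[1],0],v)-[219.5,131.3,293,0])[[0,1,2]]
r=least_squares(f,[495,165]);print("rest",r.x,r.fun)
a=np.deg2rad(22.5+45*np.arange(8));rc=13/np.cos(np.pi/8)
S=6
def mask(x,y,yaw):
    o=np.c_[rc*np.cos(a+yaw),rc*np.sin(a+yaw)]
    P=np.vstack([np.c_[o,0*a+z0+4+26],np.c_[o,0*a+z0+4+81],circ(9,z0+4+86),])+[x,y,0]
    h=cv2.convexHull(((proj(P,v)-[205,125]+.5)*S).astype(np.float32)).astype(np.int32)
    m=np.zeros((95*S,100*S),np.uint8);cv2.fillPoly(m,[h],1);return m
c=cv2.resize(im[125:220,205:305],None,fx=S,fy=S,interpolation=cv2.INTER_CUBIC).astype(int)
hsv=cv2.cvtColor(c.clip(0,255).astype(np.uint8),cv2.COLOR_BGR2HSV)
b,g,r_=c[...,0],c[...,1],c[...,2]
t=((r_-b>28)&(r_<215)&(g<125)).astype(np.uint8)
t=cv2.morphologyEx(t,cv2.MORPH_OPEN,np.ones((25,25)));n,l,stt,_=cv2.connectedComponentsWithStats(t);k=1+stt[1:,4].argmax();t=(l==k).astype(np.uint8);print(stt[k])
best=[]
for yaw in range(-22,23,4):
    q=min(((mask(x,y,np.deg2rad(yaw))!=t).sum(),x,y) for x in np.arange(490,500,1) for y in np.arange(160,176,1));best.append((yaw,)+q)
for q in best:print(q)
```

```text
foot [493.81580513 167.84274704] [ 0.54108364 -0.02869862 -0.54123946]
rest [495.23901014 170.83756304] [ 0.37999909 -0.02664136 -0.38028723]
[  197   236   257   283 47082]
(-22, np.int64(6929), np.int64(494), np.int64(167))
(-18, np.int64(7231), np.int64(494), np.int64(167))
(-14, np.int64(7283), np.int64(493), np.int64(167))
(-10, np.int64(7207), np.int64(493), np.int64(167))
(-6, np.int64(7317), np.int64(493), np.int64(167))
(-2, np.int64(7011), np.int64(494), np.int64(167))
(2, np.int64(6626), np.int64(494), np.int64(167))
(6, np.int64(6270), np.int64(494), np.int64(167))
(10, np.int64(6167), np.int64(494), np.int64(167))
(14, np.int64(6424), np.int64(494), np.int64(167))
(18, np.int64(6605), np.int64(494), np.int64(167))
(22, np.int64(6918), np.int64(494), np.int64(167))
```

```bash
python3 -m pendant '{"deltas":[[[-0.001,0.0033,-0.02],[0,0,0.8]],[[0,0,-0.025],[0,0,0.7]],[[0,0,-0.025],[0,0,0]],[[0,0,-0.02],[0,0,0]],[[0,0,-0.015],[0,0,0]],[[0,0,-0.01],[0,0,0]],[[0,0,-0.005],[0,0,0]],[[0,0,0],[0,0,0]],[[0,0,0],[0,0,0]]]}' 1
python3 - <<'E'
from h import *
im=eyes.read_camera("wrist");cv2.imwrite("pics/w2.png",cv2.resize(im[...,::-1],(640,480)))
E
```

```text
time: 2.32
tool_pos: [494.6, 167.0, 221.6]
eef_rot: [3.14, -0.0, 1.727]
wrist_force: [0.6, -0.4, 0.2]
opening: 85.8
finger_force: 0.0
```

View pics/w2.png

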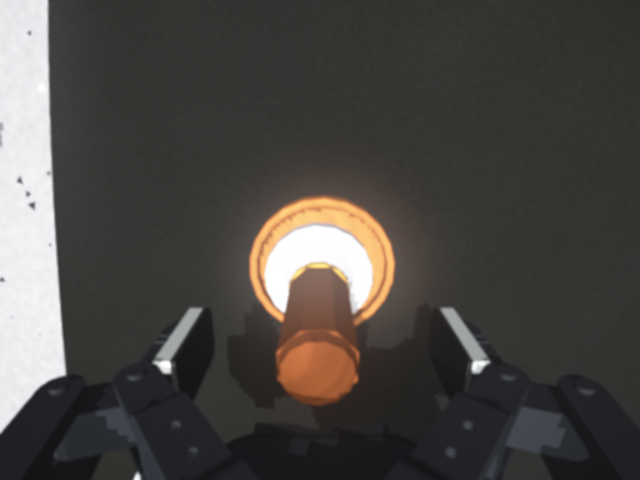

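```bash
python3 -m pendant '{"deltas":[[[0,0,0],[0,0,0]],[[0,0,0],[0,0,0]],[[0,0,0],[0,0,0]],[[0,0,0],[0,0,0]],[[0,0,0],[0,0,0]],[[0,0,0],[0,0,0]],[[0,0,0],[0,0,0]],[[0,0,0],[0,0,0]]]}' -1 90
python3 -m pendant '{"deltas":[[[0,0,0],[0,0,0]],[[0,0,0.002],[0,0,0]],[[0,0,0.002],[0,0,0]],[[0,0,0.004],[0,0,0]],[[0,0,0.008],[0,0,0]],[[0,0,0.012],[0,0,0]],[[0,0,0.012],[0,0,0]],[[0,0,0],[0,0,0]],[[0,0,0],[0,0,0]]]}'
```

```text
time: 3.03
tool_pos: [494.0, 167.4, 221.2]
eef_rot: [3.141, -0.0, 1.728]
wrist_force: [-1.4, -0.3, 4.0]
opening: 24.6
finger_force: 88.6
time: 3.78
tool_pos: [494.6, 167.4, 262.7]
eef_rot: [3.137, -0.0, 1.728]
wrist_force: [0.8, -0.3, -2.5]
opening: 25.0
finger_force: 88.4
```

```bash
python3 -m pendant '{"deltas":[[[0,0,0.02],[0,0,0]],[[0,-0.01,0.03],[0,0,0]],[[0,-0.02,0.03],[0,0,0]],[[0.003,-0.035,0.02],[0,0,0]],[[0.003,-0.035,0.02],[0,0,0]],[[0.003,-0.037,0.01],[0,0,0]],[[0.003,-0.04,0.005],[0,0,0]],[[0.003,-0.04,0.005],[0,0,0]],[[0.003,-0.04,0],[0,0,0]],[[0.003,-0.04,0],[0,0,0]]]}'
python3 -m pendant '{"deltas":[[[0.003,-0.04,0],[0,0,0]],[[0.003,-0.04,0],[0,0,0]],[[0.003,-0.035,0],[0,0,0]],[[0.003,-0.025,0],[0,0,0]],[[0,-0.02,0],[0,0,0]],[[0,0,0],[0,0,0]],[[0,0,0],[0,0,0]],[[0,0,0],[0,0,0]]]}'
python3 - <<'E'
from h import *
s=bot.state();im=eyes.read_camera("wrist");cv2.imwrite("pics/w3.png",im[...,::-1])
np.save("s3.npy",np.r_[s["tool_pos"],s["eef_rot"]])
print(s["tool_pos"],s["eef_rot"])
v=view("wrist",s);print(proj([[524.4,-190.9,92],[526,-183,75]],v))
for q in("can","dasher_top"):
    for d in finder.silhouettes(q,"wrist"): print(q,round(d["p"],2),d["rect"])
cv2.imwrite("pics/w3b.png",cv2.resize(im[0:240,120:440,::-1],(800,600),interpolation=cv2.INTER_CUBIC))
E
```

```text
time: 4.62
tool_pos: [514.6, -131.6, 400.9]
eef_rot: [3.141, 0.0, 1.728]
wrist_force: [1.0, 0.1, -2.4]
opening: 24.6
finger_force: 88.9
time: 5.28
tool_pos: [527.0, -289.3, 400.1]
eef_rot: [-3.141, -0.002, 1.728]
wrist_force: [0.4, 0.8, -2.0]
opening: 25.1
finger_force: 88.8
[ 526.98242065 -289.2913782   400.09192939] [-3.14097151e+00 -1.61104063e-03  1.72805359e+00]
[[272.28095809  74.45021723]
 [274.55112731  67.16839639]]
dasher_top 0.74 [217.5, 21.8, 317.4, 120.8]
```

View pics/w3b.png

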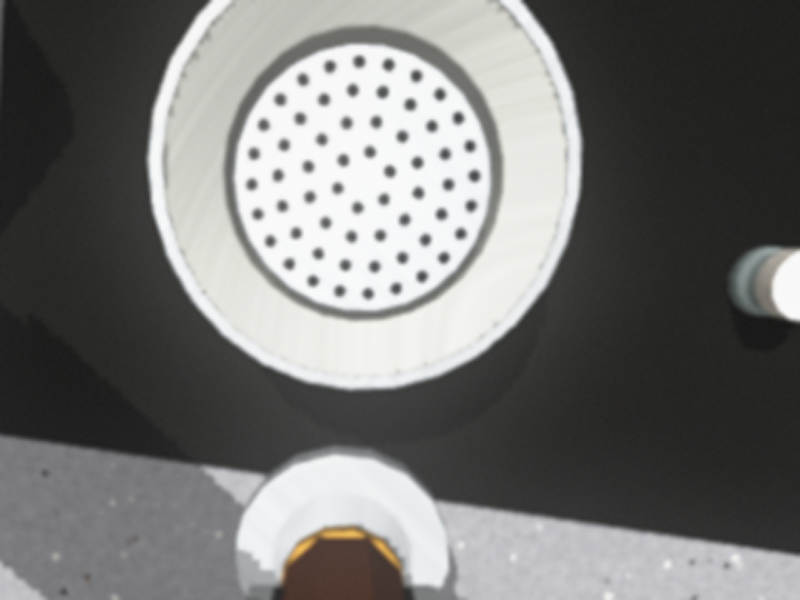

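Run:
```python
from h import *
q=np.load("s3.npy");s=dict(tool_pos=q[:3],eef_rot=q[3:]);v=view("wrist",s)
im=cv2.imread("pics/w3.png");g=cv2.cvtColor(im,cv2.COLOR_BGR2GRAY)
big=cv2.resize(g,None,fx=4,fy=4,interpolation=cv2.INTER_CUBIC)
# plate: radial outermost bright edge from centre
def edge(c,r0,r1,sign):
    out=[]
    for t in np.linspace(0,2*np.pi,180,endpoint=False):
        rr=np.arange(r0,r1,.25);x=c[0]+rr*np.cos(t);y=c[1]+rr*np.sin(t)
        p=cv2.remap(g.astype(np.float32),x.astype(np.float32)[None],y.astype(np.float32)[None],cv2.INTER_CUBIC)[0]
        p=cv2.GaussianBlur(p[None],(0,0),2)[0] if 0 else p
        d=np.gradient(p)*sign;i=d.argmax()
        if 2<y[i]<200 and 0<i<len(rr)-1: out.append((x[i],y[i]))
    return np.array(out,np.float32)
e=edge((265,70),44,60,-1);el=cv2.fitEllipseDirect(e);print("plate",len(e),el)
e2=edge((266,63),75,100,-1);el2=cv2.fitEllipseDirect(e2);print("rim",len(e2),el2)
def ellpts(el,n=72):
    (cx,cy),(a,b),t=el;u=np.linspace(0,2*np.pi,n,endpoint=False);t=np.deg2rad(t)
    x=a/2*np.cos(u);y=b/2*np.sin(u);return np.c_[cx+x*np.cos(t)-y*np.sin(t),cy+x*np.sin(t)+y*np.cos(t)]
def dist(P,pts): # signed radial distance from projected circle polygon
    h=proj(P,v).astype(np.float32).reshape(-1,1,2)
    return np.array([cv2.pointPolygonTest(h,(float(a),float(b)),True) for a,b in pts])
f=lambda x:dist(circ(73.5,x[2],180)+[x[0],x[1],0],e2)
r=least_squares(f,[524,-191,92],loss="soft_l1");print("rim",r.x,abs(r.fun).mean())
for z in(92,94):
    r=least_squares(lambda x:f([x[0],x[1],z]),[524,-191],loss="soft_l1");print("rim z",z,r.x,abs(r.fun).mean())
def pl(x):
    return circ(47,0,180)@R.from_rotvec([x[3],x[4],0]).as_matrix().T+x[:3]
for t0 in([.05,0],[-.05,0],[0,.05],[0,-.05]):
    r=least_squares(lambda x:dist(pl(x),e),[524,-191,75]+t0,x_scale=[1,1,1,.02,.02],loss="soft_l1");print("plate",r.x.round(3),abs(r.fun).mean())
# foot
T=np.array(q[:3]);Rt=R.from_euler("xyz",q[3:]).as_matrix()
def ft(x):  # foot centre in tool xy, top rim at 205.., bottom 215
    return np.vstack([circ(27,205+x[2]),circ(27,215+x[2])])+[x[0],x[1],0]
for z in(-2,0,2):
    r=least_squares(lambda x:(rect(ft([x[0],x[1],z])@Rt.T+T,v)-[214.8,180.0,300,0])[:3],[0,0]);print("foot in tool",z,r.x,r.fun)
```

```text
plate 176 ((264.6175842285156, 70.05538177490234), (102.31560516357422, 105.81214904785156), 173.0992431640625)
rim 134 ((265.4884948730469, 63.73407745361328), (173.0130157470703, 183.11280822753906), 2.7983977794647217)
rim [ 517.94557653 -188.41243081   96.7604621 ] 0.25874518147346026
rim z 92 [ 518.15264382 -189.33214408] 1.2504511395670086
rim z 94 [ 518.01154238 -188.66838138] 0.8047657215919919
plate [ 5.18058e+02 -1.89164e+02  7.29040e+01  4.10000e-02  3.60000e-02] 0.6117760437350231
plate [ 5.17952e+02 -1.88740e+02  7.29140e+01 -6.00000e-03  2.70000e-02] 0.5677335227391014
plate [ 5.18377e+02 -1.88162e+02  7.88130e+01 -1.55000e-01  7.40000e-02] 0.588727510545701
plate [ 5.16346e+02 -1.89650e+02  7.53350e+01  7.20000e-02 -1.89000e-01] 0.8656137926746635
foot in tool -2 [ 1.19248129 -0.04996936] [-0.81470419  0.07695577  0.81503594]
foot in tool 0 [ 0.67649554 -0.04500714] [-0.34133702  0.03187305  0.3414776 ]
foot in tool 2 [ 0.15985518 -0.04004458] [ 0.12188843 -0.01125091 -0.12193737]
```

```bash
python3 -m pendant '{"deltas":[[[-0.002,0.02,-0.01],[0,0,0]],[[-0.002,0.03,-0.01],[0,0,0]],[[-0.002,0.03,-0.01],[0,0,0]],[[-0.003,0.02,-0.01],[0,0,0]],[[0,0,-0.015],[0,0,0]],[[0,0,-0.01],[0,0,0]],[[0,0,-0.01],[0,0,0]],[[0,0,0],[0,0,0]],[[0,0,0],[0,0,0]],[[0,0,0],[0,0,0]]]}'
python3 - <<'E'
from h import *
s=bot.state();print(s["tool_pos"],s["eef_rot"],s["wrist_force"],s["torque"])
a=eyes.read_camera("scene")[185:275,165:255,::-1];b=eyes.read_camera("side")[190:280,265:355,::-1]
cv2.imwrite("pics/p4.png",cv2.resize(np.hstack([a,b]),(800,400),interpolation=cv2.INTER_CUBIC))
E
```

```text
time: 6.27
tool_pos: [518.2, -190.3, 326.4]
eef_rot: [3.141, 0.001, 1.727]
wrist_force: [0.1, 0.1, -2.8]
opening: 24.7
finger_force: 88.9
[ 518.20656539 -190.30203405  326.39308324] [3.14060226e+00 6.95810270e-04 1.72707696e+00] [ 0.09286864  0.14669031 -2.76090335] [-0.03598942 -0.02937485  0.02572886]
```

View pics/p4.png

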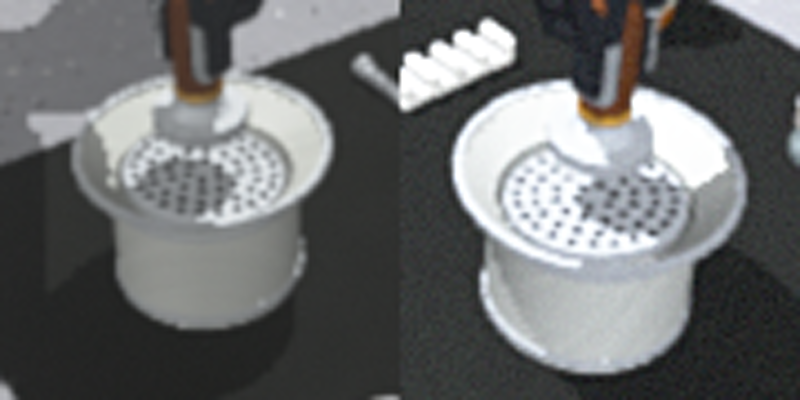

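```bash
python3 -m pendant '{"deltas":[[[0,0.001,-0.002],[0,0,0]],[[0,0,-0.002],[0,0,0]],[[0,0,-0.002],[0,0,0]],[[0,0,-0.002],[0,0,0]],[[0,0,-0.002],[0,0,0]],[[0,0,-0.002],[0,0,0]],[[0,0,-0.001],[0,0,0]],[[0,0,-0.001],[0,0,0]]]}'
python3 -m pendant '{"deltas":[[[0,0,-0.001],[0,0,0]],[[0,0,-0.001],[0,0,0]],[[0,0,-0.001],[0,0,0]],[[0,0,-0.001],[0,0,0]],[[0,0,-0.001],[0,0,0]],[[0,0,-0.001],[0,0,0]]]}'
python3 -m pendant '{"deltas":[[[0,0,-0.001],[0,0,0]],[[0,0,-0.001],[0,0,0]],[[0,0,-0.001],[0,0,0]],[[0,0,-0.001],[0,0,0]],[[0,0,-0.001],[0,0,0]],[[0,0,-0.001],[0,0,0]]]}'
```

```text
time: 7.03
tool_pos: [518.0, -188.7, 311.5]
eef_rot: [-3.141, -0.0, 1.728]
wrist_force: [-0.1, -0.1, -2.7]
opening: 24.8
finger_force: 88.9
time: 7.53
tool_pos: [518.0, -188.7, 305.7]
eef_rot: [3.142, 0.0, 1.728]
wrist_force: [-0.3, -0.2, -2.6]
opening: 24.7
finger_force: 88.9
time: 8.03
tool_pos: [518.0, -188.7, 299.6]
eef_rot: [3.142, -0.0, 1.728]
wrist_force: [-0.2, 0.2, -2.3]
opening: 24.7
finger_force: 88.9
```

```bash
python3 -m pendant '{"deltas":[[[0,0,-0.001],[0,0,0]],[[0,0,-0.001],[0,0,0]],[[0,0,-0.001],[0,0,0]],[[0,0,-0.001],[0,0,0]]]}'
python3 -m pendant '{"deltas":[[[0,0,-0.001],[0,0,0]],[[0,0,-0.001],[0,0,0]],[[0,0,-0.001],[0,0,0]],[[0,0,-0.001],[0,0,0]]]}'
```

```text
time: 8.37
tool_pos: [518.0, -188.7, 295.7]
eef_rot: [3.142, 0.0, 1.728]
wrist_force: [0.2, -0.1, -3.3]
opening: 24.3
finger_force: 88.9
time: 8.7
tool_pos: [518.1, -188.8, 292.4]
eef_rot: [3.141, 0.001, 1.728]
wrist_force: [-1.0, 0.1, 0.1]
opening: 25.0
finger_force: 89.2
```

```bash
python3 -m pendant '{"deltas":[[[0,0,-0.0007],[0,0,0]],[[0,0,-0.0007],[0,0,0]],[[0,0,-0.0007],[0,0,0]],[[0,0,-0.0007],[0,0,0]],[[0,0,-0.0007],[0,0,0]]]}'
python3 -m pendant '{"deltas":[[[0,0,-0.0007],[0,0,0]],[[0,0,-0.0007],[0,0,0]],[[0,0,-0.0007],[0,0,0]],[[0,0,-0.0007],[0,0,0]],[[0,0,-0.0007],[0,0,0]]]}'
python3 -m pendant '{"deltas":[[[0,0,-0.0007],[0,0,0]],[[0,0,-0.0007],[0,0,0]],[[0,0,-0.0007],[0,0,0]],[[0,0,-0.0007],[0,0,0]],[[0,0,-0.0007],[0,0,0]]]}'
```

```text
time: 9.12
tool_pos: [518.1, -188.8, 288.5]
eef_rot: [3.141, 0.001, 1.728]
wrist_force: [-0.9, -0.6, 1.2]
opening: 24.8
finger_force: 89.2
time: 9.53
tool_pos: [518.1, -188.8, 285.0]
eef_rot: [3.141, 0.0, 1.728]
wrist_force: [-0.7, -1.4, 2.9]
opening: 24.9
finger_force: 89.3
time: 9.95
tool_pos: [518.1, -188.8, 281.5]
eef_rot: [3.141, 0.0, 1.728]
wrist_force: [-0.1, -0.6, 4.1]
opening: 24.9
finger_force: 89.4
```

```bash
python3 -m pendant '{"deltas":[[[0,0,-0.0005],[0,0,0]],[[0,0,-0.0005],[0,0,0]],[[0,0,-0.0005],[0,0,0]],[[0,0,-0.0005],[0,0,0]]]}'
python3 -m pendant '{"deltas":[[[0,0,-0.0004],[0,0,0]],[[0,0,-0.0004],[0,0,0]],[[0,0,-0.0004],[0,0,0]]]}'
python3 -m pendant '{"deltas":[[[0,0,-0.0003],[0,0,0]],[[0,0,-0.0003],[0,0,0]],[[0,0,-0.0003],[0,0,0]]]}'
```

```text
time: 10.28
tool_pos: [518.1, -188.8, 279.5]
eef_rot: [3.141, 0.0, 1.728]
wrist_force: [-1.3, -0.7, 5.7]
opening: 24.4
finger_force: 89.5
time: 10.53
tool_pos: [518.1, -188.7, 278.3]
eef_rot: [3.141, 0.0, 1.728]
wrist_force: [-0.9, -0.8, 5.9]
opening: 24.8
finger_force: 89.5
time: 10.78
tool_pos: [518.1, -188.8, 278.0]
eef_rot: [3.141, 0.001, 1.728]
wrist_force: [-1.7, -0.5, 8.4]
opening: 24.9
finger_force: 90.0
```

```bash
python3 -m pendant '{"deltas":[[[0,0,-0.0003],[0,0,0]],[[0,0,-0.0003],[0,0,0]],[[0,0,-0.0003],[0,0,0]],[[0,0,-0.0003],[0,0,0]]]}'
python3 -m pendant '{"deltas":[[[0,0,-0.0003],[0,0,0]],[[0,0,-0.0003],[0,0,0]],[[0,0,-0.0003],[0,0,0]],[[0,0,-0.0003],[0,0,0]]]}'
python3 -m pendant '{"deltas":[[[0,0,-0.0003],[0,0,0]],[[0,0,-0.0003],[0,0,0]],[[0,0,-0.0003],[0,0,0]],[[0,0,-0.0003],[0,0,0]]]}'
```

```text
time: 11.12
tool_pos: [518.1, -188.8, 277.8]
eef_rot: [3.14, 0.001, 1.728]
wrist_force: [-2.5, 0.0, 11.3]
opening: 25.1
finger_force: 90.5
time: 11.45
tool_pos: [518.1, -188.8, 276.7]
eef_rot: [3.14, 0.001, 1.728]
wrist_force: [-3.2, -0.0, 11.6]
opening: 24.8
finger_force: 90.5
time: 11.78
tool_pos: [518.1, -188.8, 275.5]
eef_rot: [3.14, 0.001, 1.728]
wrist_force: [-2.8, 0.3, 11.5]
opening: 24.5
finger_force: 90.5
```

```bash
python3 -m pendant '{"deltas":[[[0,0,-0.0003],[0,0,0]],[[0,0,-0.0003],[0,0,0]],[[0,0,-0.0003],[0,0,0]],[[0,0,-0.0003],[0,0,0]],[[0,0,-0.0003],[0,0,0]],[[0,0,-0.0003],[0,0,0]],[[0,0,-0.0003],[0,0,0]],[[0,0,-0.0003],[0,0,0]]]}'
python3 -m pendant '{"deltas":[[[0,0,-0.0003],[0,0,0]],[[0,0,-0.0003],[0,0,0]],[[0,0,-0.0003],[0,0,0]],[[0,0,-0.0003],[0,0,0]]]}'
```

```text
time: 12.45
tool_pos: [518.1, -188.7, 273.1]
eef_rot: [3.14, 0.001, 1.728]
wrist_force: [-3.0, 0.2, 11.6]
opening: 24.8
finger_force: 90.5
time: 12.78
tool_pos: [518.1, -188.8, 271.9]
eef_rot: [3.14, 0.001, 1.728]
wrist_force: [-2.9, -0.6, 12.0]
opening: 25.1
finger_force: 90.5
```

```bash
python3 -m pendant '{"deltas":[[[0,0,-0.0003],[0,0,0]],[[0,0,-0.0003],[0,0,0]],[[0,0,-0.0003],[0,0,0]]]}'
python3 -m pendant '{"deltas":[[[0,0,-0.0003],[0,0,0]],[[0,0,-0.0003],[0,0,0]],[[0,0,-0.0003],[0,0,0]]]}'
```

```text
time: 13.03
tool_pos: [518.1, -188.8, 271.2]
eef_rot: [3.14, 0.001, 1.728]
wrist_force: [-3.8, 0.2, 13.2]
opening: 25.1
finger_force: 90.7
time: 13.28
tool_pos: [518.2, -188.8, 271.2]
eef_rot: [3.139, 0.002, 1.728]
wrist_force: [-4.8, 0.9, 15.2]
opening: 24.9
finger_force: 91.1
```

```bash
python3 -m pendant '{"deltas":[[[0,0,-0.0003],[0,0,0]],[[0,0,-0.0003],[0,0,0]],[[0,0,-0.0003],[0,0,0]]]}'
```

```text
time: 13.53
tool_pos: [518.3, -188.8, 271.1]
eef_rot: [3.139, 0.002, 1.728]
wrist_force: [-4.7, 0.1, 18.6]
opening: 24.8
finger_force: 91.4
```

```bash
python3 -m pendant '{"deltas":[[[0,0,0],[0,0,0]],[[0,0,0],[0,0,0]],[[0,0,0],[0,0,0]],[[0,0,0],[0,0,0]]]}'
python3 -m pendant '{"deltas":[[[0,0,0],[0,0,0]],[[0,0,0],[0,0,0]],[[0,0,0],[0,0,0]],[[0,0,0],[0,0,0]],[[0,0,0],[0,0,0]],[[0,0,0],[0,0,0]],[[0,0,0],[0,0,0]],[[0,0,0],[0,0,0]],[[0,0,0],[0,0,0]],[[0,0,0],[0,0,0]]]}'
```

```text
time: 13.87
tool_pos: [518.3, -188.8, 271.2]
eef_rot: [3.139, 0.002, 1.728]
wrist_force: [-4.9, 1.0, 17.7]
opening: 24.7
finger_force: 91.3
time: 14.7
tool_pos: [518.3, -188.8, 271.2]
eef_rot: [3.139, 0.002, 1.728]
wrist_force: [-4.3, 1.4, 17.3]
opening: 24.9
finger_force: 91.3
```

```bash
python3 -m pendant '{"deltas":[[[0,0,0],[0,0,0]],[[0,0,0],[0,0,0]],[[0,0,0.001],[0,0,0]],[[0,0,0.001],[0,0,0]],[[0,0,0.001],[0,0,0]],[[0,0,0.001],[0,0,0]],[[0,0,0.001],[0,0,0]],[[0,0,0.001],[0,0,0]],[[0,0,0.001],[0,0,0]],[[0,0,0.001],[0,0,0]]]}'
python3 -m pendant '{"deltas":[[[0,0,0.001],[0,0,0]],[[0,0,0.001],[0,0,0]],[[0,0,0.001],[0,0,0]],[[0,0,0.001],[0,0,0]],[[0,0,0.001],[0,0,0]],[[0,0,0.0015],[0,0,0]],[[0,0,0.0015],[0,0,0]],[[0,0,0.0015],[0,0,0]],[[0,0,0.0015],[0,0,0]],[[0,0,0.002],[0,0,0]]]}'
python3 -m pendant '{"deltas":[[[0,0,0.004],[0,0,0]],[[0,0,0.01],[0,0,0]],[[0,0,0.02],[0,0,0]],[[0,0,0.03],[0,0,0]],[[0,0,0.03],[0,0,0]],[[0,-0.01,0.015],[0,0,0]],[[0.002,-0.03,0],[0,0,0]],[[0.002,-0.03,0],[0,0,0]],[[0.002,-0.03,0],[0,0,0]],[[0,0,0],[0,0,0]]]}'
python3 -m pendant '{"deltas":[[[0,0,0],[0,0,0]],[[0,0,0],[0,0,0]],[[0,0,0],[0,0,0]]]}'
python3 - <<'E'
from h import *
s=bot.state();im=eyes.read_camera("wrist");cv2.imwrite("pics/w5.png",im[...,::-1])
np.save("s5.npy",np.r_[s["tool_pos"],s["eef_rot"]])
w=cv2.resize(im[0:200,140:400,::-1],(520,400));a=eyes.read_camera("side")[190:280,265:355,::-1]
b=cv2.resize(a,(280,280),interpolation=cv2.INTER_CUBIC);b=cv2.copyMakeBorder(b,0,120,0,0,0)
cv2.imwrite("pics/w5b.png",np.hstack([w,b]))
E
```

```text
time: 15.53
tool_pos: [518.1, -188.7, 275.2]
eef_rot: [3.141, -0.0, 1.728]
wrist_force: [-0.1, -1.3, 4.1]
opening: 25.0
finger_force: 89.7
time: 16.37
tool_pos: [517.5, -188.3, 287.0]
eef_rot: [-3.139, -0.002, 1.728]
wrist_force: [-0.6, 0.5, -2.3]
opening: 24.8
finger_force: 89.0
time: 17.2
tool_pos: [523.5, -293.2, 397.0]
eef_rot: [-3.14, 0.003, 1.723]
wrist_force: [-0.1, -1.2, -3.1]
opening: 24.5
finger_force: 88.9
time: 17.45
tool_pos: [524.0, -287.8, 397.4]
eef_rot: [3.142, -0.001, 1.729]
wrist_force: [0.6, 0.1, -3.2]
opening: 24.8
finger_force: 88.9
```

View pics/w5b.png

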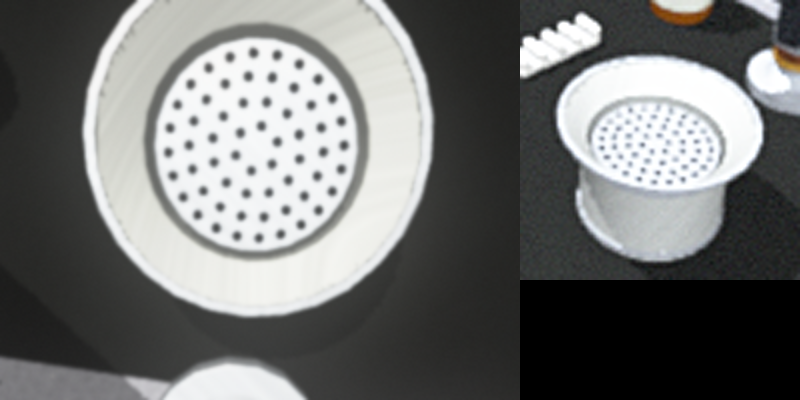

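```bash
python3 -m pendant '{"deltas":[[[0,0.015,0.005],[0,0,0]],[[-0.002,0.03,0],[0,0,0]],[[-0.003,0.04,0],[0,0,0]],[[-0.003,0.04,0],[0,0,0]],[[-0.003,0.04,0],[0,0,0]],[[-0.003,0.04,0],[0,0,0]],[[-0.003,0.04,0],[0,0,0]],[[-0.003,0.04,0],[0,0,0]],[[-0.003,0.04,0],[0,0,0]],[[-0.003,0.04,0],[0,0,0]]]}'
python3 -m pendant '{"deltas":[[[-0.003,0.035,-0.01],[0,0,0]],[[-0.001,0.03,-0.02],[0,0,0]],[[0,0.02,-0.03],[0,0,0]],[[0,0.006,-0.03],[0,0,0]],[[0,0,-0.03],[0,0,0]],[[0,0,-0.015],[0,0,0]],[[0,0,0],[0,0,0]],[[0,0,0],[0,0,0]],[[0,0,0],[0,0,0]]]}'
python3 - <<'E'
from h import *
s=bot.state();im=eyes.read_camera("wrist");print(s["tool_pos"],s["eef_rot"])
cv2.imwrite("pics/w6.png",im[...,::-1])
cv2.imwrite("pics/w6b.png",cv2.resize(im[100:300,150:370,::-1],(660,600),interpolation=cv2.INTER_CUBIC))
E
```

```text
time: 18.38
tool_pos: [496.5, 79.2, 403.1]
eef_rot: [3.14, -0.0, 1.729]
wrist_force: [1.7, -0.7, -2.9]
opening: 25.1
finger_force: 88.9
time: 19.13
tool_pos: [494.3, 167.9, 269.4]
eef_rot: [3.138, -0.0, 1.728]
wrist_force: [0.0, 0.4, -2.2]
opening: 24.5
finger_force: 88.8
[494.28704005 167.8525675  269.41453335] [ 3.13789256e+00 -3.92751521e-04  1.72843906e+00]
```

View pics/w6b.png

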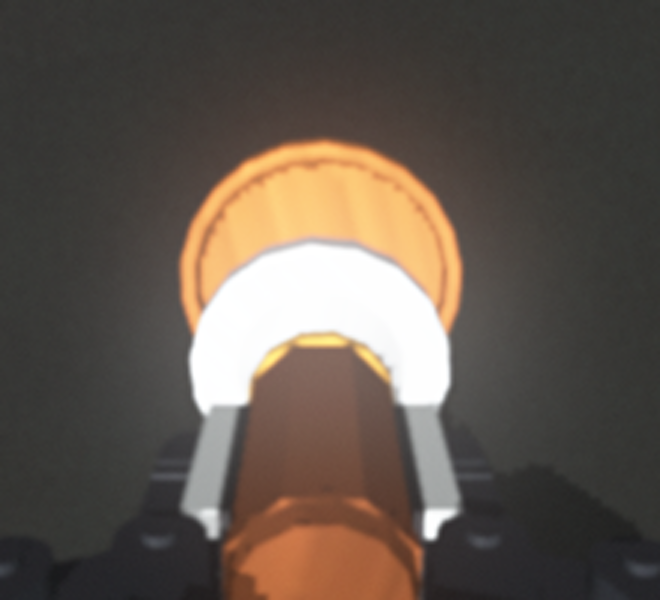

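Run:
```python
from h import *
s=bot.state();v=view("wrist",s);T=s["tool_pos"];Rt=R.from_euler("xyz",s["eef_rot"]).as_matrix()
for z0 in(2,4):
    Rr=np.vstack([circ(37,z0),circ(37,z0+10)])
    r=least_squares(lambda x:(rect(Rr+[x[0],x[1],0],v)-[210.7,146.3,304,0])[:3],[495,168]);print("rest",z0,r.x,r.fun)
for z in(0,2):
    r=least_squares(lambda x:(rect((np.vstack([circ(27,205+z),circ(27,215+z)])+[x[0],x[1],0])@Rt.T+T,v)-[213,179.5,300,0])[:3],[0,0]);print("foot tool",z,r.x,r.fun)
```

```text
rest 2 [495.24938752 171.77418711] [ 0.01806039 -0.00168751 -0.0180543 ]
rest 4 [495.19083151 172.05023665] [-0.37613543  0.03545791  0.37600677]
foot tool 0 [ 1.05578777 -0.61726445] [ 0.53182952 -0.04962723 -0.53189505]
foot tool 2 [ 0.54265614 -0.61841432] [ 0.99546264 -0.09182065 -0.99558838]
```

```bash
python3 -m pendant '{"deltas":[[[0.0005,0.0025,-0.006],[0,0,0]],[[0,0,-0.01],[0,0,0]],[[0,0,-0.01],[0,0,0]],[[0,0,-0.008],[0,0,0]],[[0,0,-0.005],[0,0,0]],[[0,0,-0.003],[0,0,0]],[[0,0,-0.001],[0,0,0]],[[0,0,0],[0,0,0]]]}'
python3 -m pendant '{"deltas":[[[0,0,-0.001],[0,0,0]],[[0,0,-0.0007],[0,0,0]],[[0,0,-0.0007],[0,0,0]],[[0,0,-0.0005],[0,0,0]]]}'
```

```text
time: 19.85
tool_pos: [494.5, 169.7, 223.8]
eef_rot: [-3.141, 0.0, 1.728]
wrist_force: [-0.1, 0.3, -2.6]
opening: 24.7
finger_force: 88.8
time: 20.18
tool_pos: [494.6, 169.8, 221.6]
eef_rot: [3.141, -0.0, 1.728]
wrist_force: [0.4, -0.4, -2.6]
opening: 24.7
finger_force: 88.8
```

```bash
python3 -m pendant '{"deltas":[[[0,0,-0.0004],[0,0,0]],[[0,0,-0.0003],[0,0,0]],[[0,0,-0.0003],[0,0,0]],[[0,0,0],[0,0,0]]]}'
python3 -m pendant '{"deltas":[[[0,0,-0.0003],[0,0,0]],[[0,0,-0.0003],[0,0,0]],[[0,0,0],[0,0,0]]]}'
```

```text
time: 20.52
tool_pos: [494.6, 169.8, 221.2]
eef_rot: [3.141, -0.0, 1.728]
wrist_force: [-2.5, 0.0, 4.0]
opening: 24.9
finger_force: 89.5
time: 20.77
tool_pos: [494.6, 169.8, 221.2]
eef_rot: [3.141, 0.0, 1.728]
wrist_force: [-3.4, -1.0, 7.0]
opening: 24.8
finger_force: 90.0
```

```bash
python3 -m pendant '{"deltas":[[[0,0,0.0007],[0,0,0]],[[0,0,0.0007],[0,0,0]],[[0,0,0],[0,0,0]]]}' - 20
python3 -m pendant '{"deltas":[[[0,0,0],[0,0,0]],[[0,0,0],[0,0,0]],[[0,0,0],[0,0,0]],[[0,0,0],[0,0,0]],[[0,0,0],[0,0,0]],[[0,0,0],[0,0,0]],[[0,0,0],[0,0,0]],[[0,0,0],[0,0,0]]]}' 1 20
python3 -m pendant '{"deltas":[[[0,0,0.005],[0,0,0]],[[0,0,0.01],[0,0,0]],[[0,0,0.02],[0,0,0]],[[0,0,0.025],[0,0,0]],[[0,0,0.03],[0,0,0]],[[0,0,0.03],[0,0,0]],[[0,0,0.02],[0,0,0]],[[0,0,0],[0,0,0]],[[0,0,0],[0,0,0]],[[0,0,0],[0,0,0]]]}'
python3 - <<'E'
from h import *
im=eyes.read_camera("wrist")[...,::-1];a=eyes.read_camera("scene")[...,::-1]
cv2.imwrite("pics/f.png",np.hstack([cv2.resize(im[80:280,150:370],(330,300)),cv2.resize(a[120:300,150:420],(450,300))]))
E
```

```text
time: 21.02
tool_pos: [494.6, 169.8, 221.2]
eef_rot: [3.141, -0.0, 1.728]
wrist_force: [-2.2, 0.1, 2.2]
opening: 24.9
finger_force: 89.5
time: 21.68
tool_pos: [494.5, 169.8, 221.1]
eef_rot: [3.141, 0.0, 1.728]
wrist_force: [0.9, 0.4, -0.3]
opening: 85.2
finger_force: 0.0
time: 22.52
tool_pos: [494.2, 169.7, 360.6]
eef_rot: [-3.141, 0.0, 1.728]
wrist_force: [-0.1, 0.5, -1.1]
opening: 85.5
finger_force: 0.0
```

View pics/f.png

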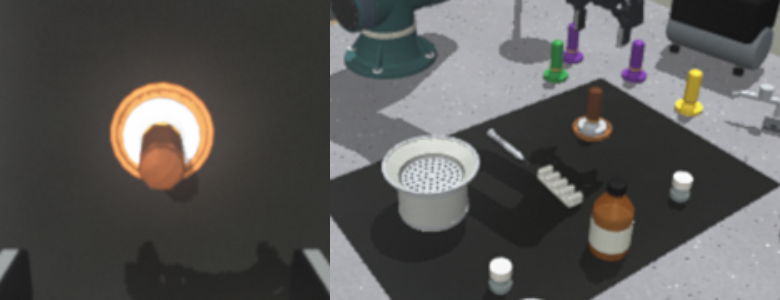

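The tamper stands upright and centred in its rest (wrist crop 162,130). The plate is level in the can (432,172), and nothing else has moved.

```bash
python3 -c "
from plant import ticket
print(ticket.finish_job())"
```

```text
the job is handed in; nothing more can be done
None
```

I pressed the plate down until it stopped hard, with the sleeve sliding in about 6.7 mm, and held about 20 N on it for a little over a second; my readings peaked at 21.4 N. The plate came back up level, the tamper stands upright in its rest, nothing else looks moved in the last picture, and the job is handed in.

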